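# Stand a sign post in its clamp and counter-hold the hidden bolt

### The arm

A 6-joint arm with a two-finger parallel gripper is mounted at the origin on a cart in front of the work surface, level with it; the furniture and walls round the work are solid. World frame = base frame: x ahead of the robot, y to its left, z up, the work surface at z = 0. Lengths are in m, angles in degrees, forces in N, time in s.
With the tool pointing down it reaches from about 0.4 to 0.825 m from the base axis. Payload 7 kg.
Tool frame: the origin (TCP) lies between the finger pads, 19 mm behind the fingertips; this is the grasp point; z points along the fingers, y is the line along which they close (so a half turn about z gives the same grasp; the last joint's range is limited). The gripper opens to 88 mm and grips with 3 to 60 N. Pads are 19 mm wide; open, the fingers measure 130 mm over their backs; the gripper's body (78 mm by 193 mm) begins 47 mm behind the grasp point.
Start: joints at [-54.769, 20.546, 0.682, 0, -70.136, -16.507], TCP at [0.217, -0.639, 0.245] pointing down, gripper open.
Joint ranges: [-176.03, 176.03], [-82.01, 121.73], [-58.28, 71.71], [-173.87, 95.51], [-174.79, -0.11], [-173.66, 173.66]. Speed limits (degrees/s): [136.94, 136.94, 172.46, 180, 180, 180].

### API

Orientations are given as [roll, pitch, yaw] about the fixed x, y, z axes, in that order (R = Rz(yaw) Ry(pitch) Rx(roll)).
In Python, from plant import get_obs, snapshot, camera_params, close_job, boxes_of, cut_out, landmark_of gives the robot as it stands.
- The arm moves only by the shell command python3 -m inch 'ROWS' [OPENING]. ROWS is text: rows parted by semicolons, each of 6 numbers parted by spaces: the shift along the tool's x, y, z in units of 30 cm (1.0 is 30 cm), then the turn, a rotation vector about the tool's x, y, z in units of pi rad (1.0 is pi rad). A call has 1 to 10 rows; each row is the pose to reach, as a shift and turn from the pose commanded when the call began, along the tool's axes at that moment, turning the shorter way round; what a row does not reach only later rows make up. A row lasts 1/12 s, in which the tool goes at most 41.7 mm and 7.16 degrees, less where a joint would pass 70% of its speed; a pose out of reach is approached as far as the arm can. A call with a number of a shift or a turn outside -1 to 1 is refused whole. A call with a gripper value outside its range is refused whole. OPENING is the closure, from -1 (fully open) to 1 (shut), set as the call begins (- or left out, the last holds). The fingers move at their own pace and stop on an object; the grip force is fixed at half the most. Time passes only in rows, so rows that repeat a pose let the fingers close. It gives the time, the measured TCP pose, the force, the opening and the grip force at its end, in the units of the state.
- get_obs(): the state, without advancing time (a new reading comes with each control period).
- snapshot(name): name is "scene" or "top" or "wrist"; returns the picture (420x560x3 uint8, red, green, blue); there is no depth.
- camera_params(name): a dict with "mtx" (3x3 intrinsics, pixels), "rvec" (rotation vector, rad) and "tvec" (3), from world to camera coordinates, as OpenCV has them. Camera axes: x right, y down, z forward; pixel columns grow to the right and rows downward; lengths in m; the calibration is good to about 2 mm. A picture is of the moment at which its call begins: read the wrist's pose just before it. camera_params takes no time and is no camera call; for the wrist camera it gives the pose at the moment of the call.
- close_job(): hands the job in; it is judged then, once.
Trained networks look in the newest picture that a camera, given by its name, has taken for a name from the list of things; names that differ only in an ending like _2 or _b are one class to them, and where a whole thing is asked for, a point or a joint stands for the part that bears it (a point fixed in the world has none). Each returns a list of dicts, best first, with "p" (0 to 1); they miss things now and then, are a little off and sometimes report something else, mostly with a low value. They report only what shows in the picture. A call takes as long as a camera call.
- boxes_of(camera, thing): "rect" ([left, top, width, height] in pixels, round what is visible of it).
- cut_out(camera, thing): "pixels" (420x560 bool, what is visible of it) and "rect" ([left, top, width, height] in pixels, round what is visible of it).
- landmark_of(camera, thing): "uv" ([column, row] in pixels: a listed point, or the origin of a listed thing).
The state is a dict: "clock": time; "joint_pos": joint angles; "qvel": joint speeds; "tau": joint torques, N m; "tool_pos": TCP position; "orientation": TCP orientation; "force": force on the tool from outside, world axes, zero at the start; "moment": the same for the moment, N m; "opening": finger opening in m; "gripper_force": force on a finger pad.
Only numpy, scipy, OpenCV 4.12 (cv2) and the standard library are available. Lean on these libraries where they do the work, as an engineer would, in place of code of your own. Each camera call takes 0.05 s, during which the arm holds its last target. There are 200 camera calls.

### The job

Take the longer of the two metal posts out of the wooden rest block, lower it end-down into the round socket of the post clamp until it stands fully home, and let go of it. Then reach from above into the narrow gap behind the clamp's front plate, grip the hidden hexagonal bolt head well between the two fingers, so that the small motor driver on the front can no longer turn it, and finish while still holding it still: do not let go. Leave the shorter post in the block and everything else on the table where it is.

Things in the scene. Friction and masses are not known exactly. Their poses are not given: they have to be found in the camera images.
- long_post: the longer plain aluminium post, a round bar 16 mm in diameter and 150 mm long, about 80 g, with a fine groove near its top; it stands upright in one of the two holes of the rest block. Origin at the centre of its foot, z along the bar to its top
- short_post: the spare post: same 16 mm bar but only 90 mm long, in the other hole of the rest block; stays there. Origin at the centre of its foot, z up along the bar
- rest_block: fixed pale wooden block 56 (x) x 130 (y) x 45 mm tall with two round vertical 20 mm holes, 35 mm deep (the posts' feet stand 10 mm above the table), at y = -35 and +35 mm. Origin at the centre of its underside
- post_clamp: fixed metal clamp. Dark foot plate 8 mm thick, 300 mm long in y, x -85 to +40 mm; on it two upright aluminium plates along y, 6 mm thick, 280 mm long, top edges 92 mm above the table, with a gap between them. Origin at the underside of the foot plate, midway between the plates; z up, x away from the robot across the gap, y along the plates to the socket end; yaw within 0.25 rad
- gap (a point): point at the open top of the gap right above the bolt head, axes as the clamp's. The gap is 48 mm wide in x (front plate's rear face 24 mm before this point, backing plate's face 24 mm behind) and empty but for bolt head and sleeve: 70 mm free to the -y end (open) and 134 mm to the socket block at +y
- driver (a point): top centre of the small grey motor nut driver in front of the front plate, level with the bolt; 52 mm wide, up to 95 mm above the table, from 37 to 83 mm before the gap's middle plane. Fixed to the clamp
- socket_mouth (a point): centre of the mouth of the round vertical socket: 20 mm in diameter, 2 mm chamfer, 60 mm deep, mouth 92 mm above the table, in a grey block 48 x 52 mm between the plates, flush with their tops, 160 mm in y from the bolt; axes as the clamp's
- bolt_head (a point): steel hexagonal bolt head in the gap: 26 mm across flats, 30 mm across corners, 18 mm long along its axis, the clamp's x. Origin at its centre: midway across the gap, 65 mm above the table, 27 mm below the plates' top edges. x is the axis; y and z turn with it. A round 19 mm sleeve joins it to the front plate. It can be gripped at any angle, across the clamp's y
- bolt (a joint): turning angle of the bolt about the clamp's x (rad). The motor driver, running from the start, turns bolt, nut and head together slowly (about 0.15 rad/s) with a weak torque of about 0.12 N m; it keeps turning until the head is held
- stapler: red and black stapler, 36 x 150 x 53 (mm); a bystander, stays where it is. Origin at the centre of its underside
- glue_bottle: blue glue bottle with a nozzle, 44 dia x 128 high (mm); a bystander, stays where it is. Origin at the centre of its underside
- rubber_stamp_1: rubber stamp with a turned wooden knob, 27 x 62 x 75 (mm); a bystander, stays where it is. Origin at the centre of its underside
- packing_tape_2: pale roll of packing tape lying flat, 98 dia x 48 (mm); a bystander, stays where it is. Origin at the centre of its underside
- calculator: desk calculator, 140 x 85 x 18 (mm); a bystander, stays where it is. Origin at the centre of its underside
- pen_2: felt pen lying flat, 17 x 135 x 16 (mm); a bystander, stays where it is. Origin at the centre of its underside
- glue_stick: glue stick standing upright, 26 dia x 96 high (mm); a bystander, stays where it is. Origin at the centre of its underside
- moistener: standing moistener bottle with a white cap, 33 dia x 95 tall (mm); a bystander, stays where it is. Origin at the centre of its underside

How it is judged (in metres and radians):
On the way:
1. the long post stands fully home in the clamp's socket, let go (horizontal distance between long_post and socket_mouth below 0.006 m and z of long_post in the frame of socket_mouth below -0.054 m and angle between long_post's own z axis and vertical below 0.12 rad and contact force between the fingers and long_post below 0.2 N), for 0.3 s.
At the end, for the whole second after the job is handed in: Long post in the socket: foot within 6 mm of its axis, at least 54 mm deep, tilted under 0.12 rad, free of the fingers. Fingers grip the bolt head with over 6 N, its centre within 28 mm of the TCP; bolt turns slower than 0.03 rad/s (all of step 1 and contact force between the fingers and bolt above 6 N and distance between the grasp point and bolt_head below 0.028 m and velocity of joint bolt between -0.03 and 0.03 rad/s); the arm keeps its last pose, push and grip.
It fails at once if the shorter post is taken from its hole or shifted by more than 20 mm (distance of short_post from where it was at the start of the episode above 0.02 m).
It fails at once if another thing on the table is shifted by more than 40 mm (distance of any of stapler, glue_bottle, rubber_stamp_1, packing_tape_2, calculator, pen_2, glue_stick, moistener from where it was at the start of the episode above 0.04 m).
It also fails if it takes over 48 s, if anything falls off the work surface, if the arm or the gripper's body presses on something with over 40 N, if the wrist force passes 120 N, or if a joint passes its speed limit or range.

## Working session

There is one attempt and no reset: what is moved stays moved. The work goes in short steps, Python scripts to look and compute and a shell command to move; the robot and the scene stay as the last step left them, time stands still between calls to the robot, and variables do not carry over. Pictures are saved under pics/ and viewed, at most 10 in all, crops included, and the job is handed in when it is done.

```bash
mkdir -p pics; ls
cat > h.py <<'E'
import numpy as np, cv2
from plant import *
from scipy.spatial.transform import Rotation as R
def cam(n):
    p=camera_params(n); return np.array(p["mtx"],float),np.array(p["rvec"],float).ravel(),np.array(p["tvec"],float).ravel()
def ray(n,uv,c=None):
    K,r,t=c or cam(n); M=cv2.Rodrigues(r)[0]
    d=M.T@np.linalg.inv(K)@np.array([uv[0],uv[1],1.]); return -M.T@t,d
def atz(n,uv,z,c=None):
    o,d=ray(n,uv,c); return o+d*(z-o[2])/d[2]
def proj(n,P,c=None):
    K,r,t=c or cam(n); return cv2.projectPoints(np.array(P,float).reshape(-1,3),r,t,K,None)[0].reshape(-1,2)
def tri(obs): # list of (o,d)
    A=0;b=0
    for o,d in obs:
        d=d/np.linalg.norm(d);P=np.eye(3)-np.outer(d,d);A=A+P;b=b+P@o
    return np.linalg.solve(A,b)
def save(n,f):
    im=snapshot(n); cv2.imwrite("pics/"+f,im[:,:,::-1]); return im
E
python3 - <<'E'
from h import *
np.set_printoptions(precision=4,suppress=True)
o=get_obs();print(o["clock"],o["tool_pos"],o["orientation"],o["opening"])
Z=dict(long_post=.01,short_post=.01,rest_block=0,post_clamp=0,gap=.092,driver=.095,socket_mouth=.092,bolt_head=.065)
for n in ("top","scene"):
    save(n,n+"0.png")
    for k,z in Z.items():
        l=landmark_of(n,k)
        for q in l[:2]: print(n,k,round(q["p"],2),np.round(q["uv"],1),atz(n,q["uv"],z))
print(get_obs()["clock"])
a=cv2.imread("pics/top0.png");b=cv2.imread("pics/scene0.png")
E
```

```text
pics
0.0 [ 0.2165 -0.6389  0.2444] [ 179.9067   -0.0079 -161.2836] 0.08774001521535653
top long_post 0.37 [353.  224.2] [ 0.4525 -0.1593  0.01  ]
top long_post 0.28 [174.8 213.4] [0.4754 0.4543 0.01  ]
top short_post 0.37 [370.8 219.9] [ 0.4688 -0.2209  0.01  ]
top post_clamp 0.63 [276.7 197. ] [0.5419 0.1059 0.    ]
top post_clamp 0.45 [352.4 226.6] [ 0.4448 -0.1592  0.    ]
top gap 0.93 [299.9 197.9] [0.5291 0.0303 0.092 ]
top driver 0.85 [301.1 218.1] [0.463  0.0254 0.095 ]
top socket_mouth 0.73 [248.8 200.3] [0.5172 0.1963 0.092 ]
top bolt_head 0.5 [295.5 198.5] [0.5301 0.0433 0.065 ]
scene long_post 0.49 [329.3 188.2] [ 0.4659 -0.1577  0.01  ]
scene short_post 0.45 [335.8 177.7] [ 0.4779 -0.2167  0.01  ]
scene rest_block 0.93 [332.8 186.5] [ 0.4657 -0.1813  0.    ]
scene post_clamp 0.75 [264.7 222.5] [0.5474 0.1033 0.    ]
scene post_clamp 0.59 [201.7 308.2] [0.482  0.4594 0.    ]
scene gap 0.46 [247.9 222.1] [0.5386 0.1912 0.092 ]
scene driver 0.55 [299.9 206.2] [0.4528 0.0397 0.095 ]
scene socket_mouth 0.55 [248.7 221.1] [0.5393 0.1866 0.092 ]
scene bolt_head 0.48 [280.4 199.5] [0.5356 0.0351 0.065 ]
scene bolt_head 0.32 [250.2 222.9] [0.5465 0.1733 0.065 ]
0.9
```

View pics/top0.png

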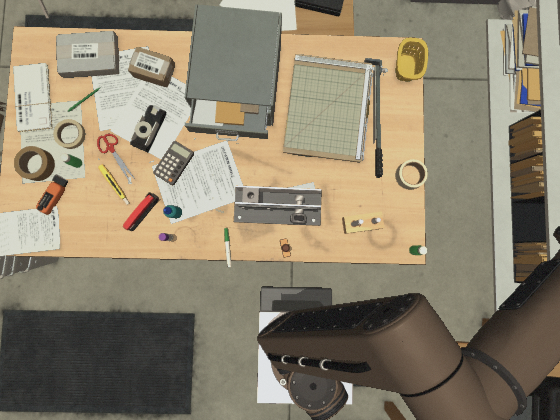

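View pics/scene0.png

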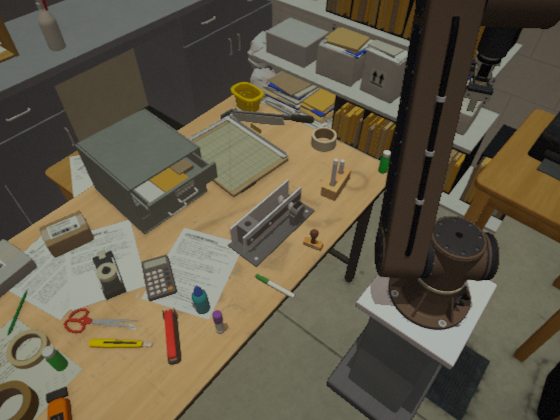

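The top view shows the clamp at about (277,205), with the socket near (250,196) and the bolt near (299,203). The rest block is at (363,225). The scene view shows posts at (335,168) and (341,165), and which one is longer is unclear from there. I'll go to a wrist-camera viewpoint above them.

```bash
cat >> h.py <<'E'
def goto(P,yaw,tilt0=True):
    o=get_obs();Rt=R.from_euler("xyz",o["orientation"],degrees=True)
    s=Rt.inv().apply(np.array(P)-o["tool_pos"])/.3
    w=(Rt.inv()*R.from_euler("xyz",[180,0,yaw],degrees=True)).as_rotvec()/np.pi
    print("clock",o["clock"],"row",np.round(s,4),np.round(w,4),"steps",np.linalg.norm(s)*300/41.7,np.linalg.norm(w)*180/7.16)
E
python3 - <<'E'
from h import *
np.set_printoptions(precision=4,suppress=True)
K,r,t=cam("wrist");M=cv2.Rodrigues(r)[0];o=get_obs();Rt=R.from_euler("xyz",o["orientation"],degrees=True).as_matrix()
print(K,"cam in tool",Rt.T@(-M.T@t-o["tool_pos"]),"cam z in tool",Rt.T@M.T@[0,0,1],"cam x in tool",Rt.T@M.T@[1,0,0])
goto([.42,-.08,.38],-176)
goto([.46,-.05,.38],4)
E
```

```text
[[324.8035   0.     280.6326]
 [  0.     324.8035 211.641 ]
 [  0.       0.       1.    ]] cam in tool [ 0.0678  0.0003 -0.1393] cam z in tool [-0.2565  0.      0.9665] cam x in tool [-0.0005  1.     -0.0001]
clock 0.9 row [-1.2403  1.548  -0.4488] [-0.      0.      0.0818] steps 14.631360567357579 2.055837041039437
clock 0.9 row [-1.3987  1.5999 -0.4488] [-0.     -0.     -0.9182] steps 15.625876203980601 23.0838277675615
```

```bash
python3 -m inch '-0.62 0.774 -0.225 0 0 0.04;-0.62 0.774 -0.225 0 0 0.08;-0.62 0.774 -0.225 0 0 0.0818;-0.62 0.774 -0.225 0 0 0.0818;-0.62 0.774 -0.225 0 0 0.0818;-0.62 0.774 -0.225 0 0 0.0818;-0.62 0.774 -0.225 0 0 0.0818;-0.62 0.774 -0.225 0 0 0.0818' -1; python3 -c "
from h import *
goto([.42,-.08,.38],-176)"
```

```text
clock: 1.57
tool_pos: [0.3193, -0.3565, 0.3149]
orientation: [-179.9, 0.2, -175.9]
force: [-0.7, 0.2, 0.3]
opening: 0.0877
gripper_force: 0.0
clock 1.5667 row [-0.4017  0.8949 -0.2169] [-0.0004  0.0011  0.0006] steps 7.227422345791237 0.03302575183560116
```

```bash
python3 -m inch '-0.4 0.895 -0.217 0 0 0;-0.4 0.895 -0.217 0 0 0;-0.4 0.895 -0.217 0 0 0;-0.4 0.895 -0.217 0 0 0;-0.4 0.895 -0.217 0 0 0;-0.4 0.895 -0.217 0 0 0;-0.4 0.895 -0.217 0 0 0;-0.4 0.895 -0.217 0 0 0;-0.4 0.895 -0.217 0 0 0'
python3 - <<'E'
from h import *
np.set_printoptions(precision=4,suppress=True)
Z=dict(long_post=.01,short_post=.01,rest_block=0,post_clamp=0,gap=.092,driver=.095,socket_mouth=.092,bolt_head=.065)
n="wrist";c=cam(n);save(n,"w1.png")
for k,z in Z.items():
    for q in landmark_of(n,k)[:2]: print(k,round(q["p"],2),np.round(q["uv"],1),atz(n,q["uv"],z,c))
for k in ("long_post","short_post"):
    for q in boxes_of(n,k)[:2]: print(k,q)
o=get_obs();print(o["clock"],o["tool_pos"],o["orientation"])
E
```

```text
clock: 2.32
tool_pos: [0.4203, -0.081, 0.3788]
orientation: [180.0, 0.1, -175.8]
force: [-0.6, 0.7, -0.4]
opening: 0.0876
gripper_force: 0.0
long_post 0.59 [234.  186.5] [ 0.4519 -0.152   0.01  ]
long_post 0.19 [363.8 216.8] [0.4863 0.0602 0.01  ]
short_post 0.59 [188.1 194. ] [ 0.4694 -0.2246  0.01  ]
rest_block 0.85 [213.1 188.3] [ 0.4593 -0.187   0.    ]
rest_block 0.28 [115.7 278.2] [ 0.6313 -0.3533  0.    ]
post_clamp 0.73 [384.4 246.9] [0.5392 0.1054 0.    ]
post_clamp 0.2 [353.3 256.4] [0.5603 0.055  0.    ]
gap 0.85 [355.5 262. ] [0.5316 0.0342 0.092 ]
driver 0.6 [365.5 215.9] [0.4625 0.0379 0.095 ]
bolt_head 0.96 [352.1 255.6] [0.5331 0.0354 0.065 ]
long_post {'rect': [210.8, 186.9, 25.7, 35.4], 'p': 0.75}
short_post {'rect': [167.5, 191.5, 25.5, 18.0], 'p': 0.62}
2.8667 [ 0.4191 -0.0839  0.3779] [-179.9996   -0.0065 -176.0608]
```

View pics/w1.png

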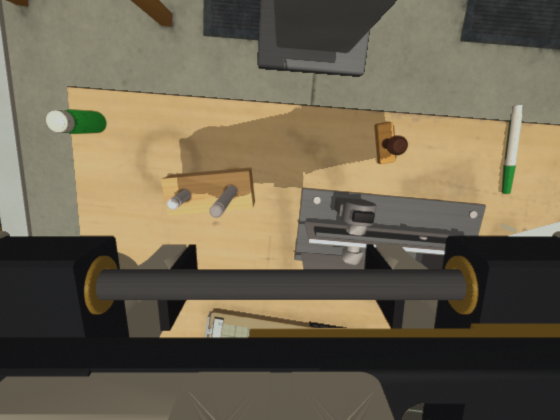

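The wrist view shows the long post leaning from its foot at about (232,190) to its top at about (218,209). The short post is at (180,199), the driver at (357,212) and the bolt at (352,255). The socket is hidden behind the gripper rod, so I'll shift across to see the clamp and fit the post while there.

```bash
cat >> h.py <<'E'
from scipy.optimize import minimize
def fitpost(n,name,z0,z1,x0,c,rad=.008):
    l=cut_out(n,name)
    if not l: print("none");return
    m=l[0]["pixels"].astype(np.uint8); S=8
    a=np.linspace(0,2*np.pi,40)
    mb=cv2.resize(m,None,fx=S,fy=S,interpolation=cv2.INTER_NEAREST)
    def cost(p):
        P=[[p[0]+rad*np.cos(t),p[1]+rad*np.sin(t),z] for z in (z0,z1) for t in a]
        h=cv2.convexHull(((proj(n,P,c)+.5)*S).astype(np.int32)); q=np.zeros_like(mb);cv2.fillConvexPoly(q,h,1)
        return 1-(q&mb).sum()/max(1,(q|mb).sum())
    s=minimize(cost,x0,method="Nelder-Mead",options=dict(initial_simplex=[x0,[x0[0]+.008,x0[1]],[x0[0],x0[1]+.008]],xatol=1e-4))
    print(name,"p",l[0]["p"],s.x,"IoU",1-s.fun); return s.x
E
python3 - <<'E'
from h import *
c=cam("wrist"); snapshot("wrist")
fitpost("wrist","long_post",.045,.16,[.452,-.155],c)
fitpost("wrist","short_post",.045,.10,[.469,-.224],c)
goto([.47,.11,.38],-176)
E
```

```text
long_post p 0.86 [ 0.45216797 -0.15201805] IoU 0.9148338135057269
short_post p 0.7 [ 0.46284633 -0.22044498] IoU 0.9169526810330276
clock 3.0167 row [-0.2137  0.632  -0.0069] [ 0.     -0.     -0.0001] steps 4.800130384904036 0.003366154535810706
```

```bash
python3 -m inch '-0.214 0.632 -0.007 0 0 0;-0.214 0.632 -0.007 0 0 0;-0.214 0.632 -0.007 0 0 0;-0.214 0.632 -0.007 0 0 0;-0.214 0.632 -0.007 0 0 0;-0.214 0.632 -0.007 0 0 0;-0.214 0.632 -0.007 0 0 0;-0.214 0.632 -0.007 0 0 0'
python3 - <<'E'
from h import *
np.set_printoptions(precision=4,suppress=True)
Z=dict(post_clamp=0,gap=.092,driver=.095,socket_mouth=.092,bolt_head=.065)
n="wrist";c=cam(n);im=save(n,"w2f.png")
for k,z in Z.items():
    for q in landmark_of(n,k)[:2]: print(k,round(q["p"],2),np.round(q["uv"],1),atz(n,q["uv"],z,c))
x=im[130:290,120:440,::-1];cv2.imwrite("pics/w2.png",cv2.resize(x,(800,400),interpolation=cv2.INTER_CUBIC))
print(repr(c))
o=get_obs();print(o["clock"],o["tool_pos"],o["orientation"]);goto([.452,-.152,.24],-176)
E
```

```text
clock: 3.68
tool_pos: [0.47, 0.1103, 0.3798]
orientation: [-180.0, -0.0, -176.0]
force: [-0.4, 0.0, -1.0]
opening: 0.0873
gripper_force: 0.0
post_clamp 0.79 [273.7 206.3] [0.5311 0.1035 0.    ]
post_clamp 0.53 [389.3 104.2] [0.3592 0.2685 0.    ]
gap 0.61 [222.9 219.4] [0.5316 0.0358 0.092 ]
gap 0.61 [  3.5 246.4] [ 0.5925 -0.2697  0.092 ]
driver 0.8 [223.7 168.4] [0.4613 0.0356 0.095 ]
socket_mouth 0.62 [337.4 229.4] [0.5349 0.1938 0.092 ]
socket_mouth 0.51 [273.4 210.4] [0.514 0.104 0.092]
bolt_head 0.91 [222.3 212.7] [0.5297 0.0303 0.065 ]
(array([[324.8035,   0.    , 280.6326],
       [  0.    , 324.8035, 211.641 ],
       [  0.    ,   0.    ,   1.    ]]), array([-2.0129, -2.1593, -0.2807]), array([-0.0775, -0.5279,  0.3973]))
3.9833 [0.47   0.1094 0.3804] [ 179.9801    0.0319 -176.068 ]
clock 3.9833 row [ 0.1197 -0.8653  0.4675] [ 0.0001  0.0002 -0.0004] steps 7.12802310884987 0.010853114596876226
```

View pics/w2.png

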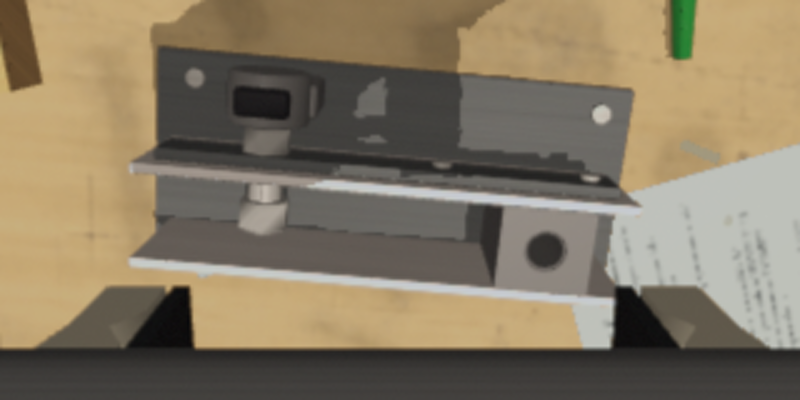

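The picture is clear: socket mouth at crop (546,250), i.e. px (338,230), bolt head at crop (263,215), and both plate tops and the foot plate corners are visible. I'll fit the clamp pose from these points.

```bash
cat > fit.py <<'E'
from h import *
from scipy.optimize import least_squares
c=(np.array([[324.8035,0,280.6326],[0,324.8035,211.641],[0,0,1]]),np.array([-2.0129,-2.1593,-.2807]),np.array([-.0775,-.5279,.3973]))
P=np.array([[-85,-150,8],[-85,150,8],[-27,-140,92],[-27,140,92],[27,-140,92],[0,90,92]])/1e3
U=np.array([[160,46],[633,91],[131,168],[640,209],[131,263],[546,250]])/2.5+[120,130]-.3
def w(p):
    return R.from_euler("z",p[2]).apply(P)+[p[0],p[1],0]
f=lambda p:(proj("wrist",w(p),c)-U).ravel()
s=least_squares(f,[.53,.105,.05],loss="soft_l1");print(s.x,np.degrees(s.x[2]));print(f(s.x).reshape(-1,2).round(1))
for k,q in dict(sock=[0,.09],bolt=[0,-.07]).items(): print(k,R.from_euler("z",s.x[2]).apply([*q,0])[:2]+s.x[:2])
print(atz("wrist",U[5],.092,c))
E
python3 fit.py
```

```text
[ 0.53407207  0.10539073 -0.0163734 ] -0.9381269013732697
[[-1.2  0.2]
 [ 1.5 -1. ]
 [-0.8 -0.1]
 [ 1.8  0.9]
 [-0.8 -0.1]
 [ 0.4  0.3]]
sock [0.53554561 0.19537867]
bolt [0.53292598 0.03540011]
[0.53517146 0.19483023 0.092     ]
```

```bash
python3 -m inch '0.12 -0.865 0.2 0 0 0;0.12 -0.865 0.2 0 0 0;0.12 -0.865 0.2 0 0 0;0.12 -0.865 0.3 0 0 0;0.12 -0.865 0.3 0 0 0;0.12 -0.865 0.467 0 0 0;0.12 -0.865 0.467 0 0 0;0.12 -0.865 0.467 0 0 0;0.12 -0.865 0.467 0 0 0'
python3 - <<'E'
from h import *
c=cam("wrist"); save("wrist","w3.png")
p=fitpost("wrist","long_post",.045,.16,[.452,-.152],c)
goto([p[0],p[1],.137],-176)
E
```

```text
clock: 4.73
tool_pos: [0.4494, -0.1535, 0.2364]
orientation: [180.0, -0.4, -176.2]
force: [-0.8, -0.0, 0.1]
opening: 0.0874
gripper_force: 0.0
long_post p 0.64 [ 0.45145202 -0.1524305 ] IoU 0.9372835768010437
clock 4.8333 row [ 0.0019 -0.0012  0.3437] [-0.0001 -0.0002 -0.0006] steps 2.4729981796223037 0.016754207493762344
```

View pics/w3.png

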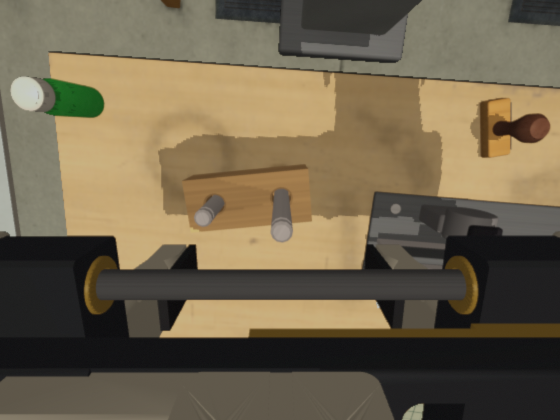

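The long post's top is at (282,230), centred between the fingers, and the short post's is at (207,215). Lowering and closing.

```bash
python3 -m inch '0.002 0 0.13 0 0 0;0.002 0 0.25 0 0 0;0.002 0 0.34 0 0 0;0.002 0 0.343 0 0 0;0.002 0 0.343 0 0 0'; python3 -m inch '0 0 0 0 0 0;0 0 0 0 0 0;0 0 0 0 0 0;0 0 0 0 0 0;0 0 0 0 0 0;0 0 0 0 0 0;0 0 0 0 0 0;0 0 0 0 0 0' 1
```

```text
clock: 5.25
tool_pos: [0.4522, -0.1508, 0.1378]
orientation: [-180.0, -0.0, -175.9]
force: [0.2, 0.7, 1.3]
opening: 0.0876
gripper_force: 0.0
clock: 5.92
tool_pos: [0.4517, -0.1513, 0.1371]
orientation: [180.0, 0.0, -176.0]
force: [-0.7, 0.1, -0.3]
opening: 0.0401
gripper_force: 0.0
```

```bash
python3 -m inch '0 0 0 0 0 0;0 0 0 0 0 0;0 0 0 0 0 0;0 0 0 0 0 0;0 0 0 0 0 0;0 0 0 0 0 0;0 0 0 0 0 0;0 0 0 0 0 0'; python3 -m inch '0 0 -0.1 0 0 0;0 0 -0.2 0 0 0;0 0 -0.33 0 0 0;0 0 -0.46 0 0 0;0 0 -0.46 0 0 0;0 0 -0.46 0 0 0'
python3 - <<'E'
from h import *
goto([.5353,.195,.275],179.1)
E
```

```text
clock: 6.58
tool_pos: [0.4516, -0.1512, 0.137]
orientation: [180.0, -0.0, -176.0]
force: [0.0, 0.3, -1.0]
opening: 0.0154
gripper_force: 30.0
clock: 7.08
tool_pos: [0.4528, -0.1512, 0.2775]
orientation: [-180.0, 0.3, -176.0]
force: [-0.9, 0.5, -1.4]
opening: 0.0152
gripper_force: 30.0
clock 7.0833 row [-0.355   1.1319  0.0101] [0.0001 0.0016 0.0273] steps 8.534663695767781 0.6864283789995917
```

```bash
python3 -m inch '-0.05 0.08 0 0 0 0.01;-0.1 0.2 0 0 0 0.02;-0.14 0.33 0 0 0 -0.027;-0.18 0.46 0 0 0 -0.027;-0.23 0.58 0 0 0 -0.027;-0.28 0.71 0 0 0 -0.027;-0.32 0.83 0 0 0 -0.027;-0.355 0.93 0 0 0 -0.027;-0.355 1.0 0 0 0 -0.027;-0.355 1.0 0 0 0 -0.027'
python3 - <<'E'
from h import *
goto([.5353,.17,.275],179.1)
c=cam("wrist"); save("wrist","w4.png")
o=get_obs();print(o["tool_pos"],o["orientation"])
for k in ("socket_mouth",):
    for q in landmark_of("wrist",k)[:2]: print(k,q["p"],q["uv"],atz("wrist",q["uv"],.092,c))
t=o["tool_pos"]
fitpost("wrist","long_post",t[2]-.127,t[2]-.019,t[:2],c)
E
```

```text
clock: 7.92
tool_pos: [0.5366, 0.1588, 0.2728]
orientation: [-180.0, -0.2, -171.0]
force: [0.9, -0.0, -0.6]
opening: 0.0156
gripper_force: 30.0
clock 7.9167 row [-0.0015  0.0375 -0.0075] [-0.0003 -0.0009  0.0551] steps 0.27532403205413 1.384243154861713
[0.53630598 0.15719163 0.27297636] [-179.94065388   -0.18416621 -170.99504205]
socket_mouth 0.77 [317.4, 198.9] [0.53392437 0.19629557 0.092     ]
long_post p 0.9 [0.53694491 0.15917045] IoU 0.682710516561647
```

View pics/w4.png

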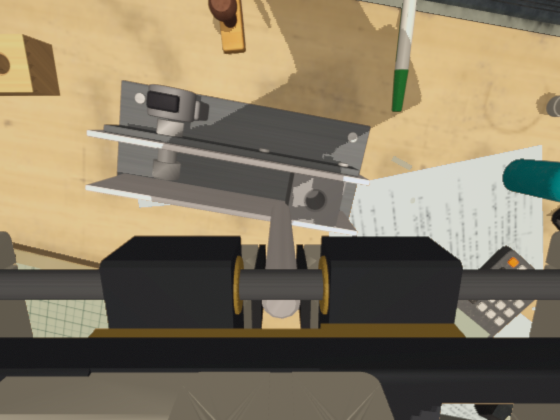

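The view shows the held post with its foot near (281,207), and the socket at about (316,199). The yaw sign was wrong, so I'll correct it. First I'll check where the foot actually sits in the hand.

Run:
```python
from h import *
n="wrist";c=cam(n);o=get_obs();t=o["tool_pos"]
snapshot(n);m=cut_out(n,"long_post")[0]["pixels"]
a=np.linspace(0,6.28,60)
H=proj(n,[[t[0]+.008*np.cos(x),t[1]+.008*np.sin(x),t[2]-.127] for x in a],c)
print("pred foot rows",H[:,1].min(),H[:,1].max(),"cols",H[:,0].min(),H[:,0].max())
r,cc=np.nonzero(m);print("mask top",r.min())
for i in range(r.min(),r.min()+40,4): k=cc[r==i];print(i,k.min(),k.max()+1)
U=proj(n,[[t[0],t[1],t[2]-.127],[t[0]-.008,t[1],t[2]-.127],[t[0],t[1],t[2]-.1]],c);print(U)
goto([.535,.1952,.262],179.1)
```

```text
pred foot rows 199.56798947366534 217.8880761075171 cols 270.81338431732974 289.7124284172546
mask top 202
202 279 281
206 273 288
210 272 290
214 271 290
218 270 291
222 270 291
226 270 292
230 269 292
234 269 292
238 268 293
[[280.26161576 208.80114595]
 [281.72673155 199.67927758]
 [280.19969451 217.46770617]]
clock 8.1667 row [-0.0155  0.1345  0.0417] [-0.0001 -0.0003  0.054 ] steps 1.0192658973989797 1.357790793443228
```

```bash
python3 -m inch '-0.007 0.06 0.02 0 0 0.025;-0.014 0.13 0.04 0 0 0.05;-0.014 0.1345 0.04 0 0 0.054;-0.014 0.1345 0.04 0 0 0.054;-0.014 0.1345 0.04 0 0 0.054;-0.014 0.1345 0.04 0 0 0.054'
python3 - <<'E'
from h import *
n="wrist";c=cam(n);o=get_obs();t=o["tool_pos"];print(t,o["orientation"])
im=snapshot(n)
l=landmark_of(n,"socket_mouth")
for q in l[:1]: print(q["p"],q["uv"],atz(n,q["uv"],.092,c))
m=cut_out(n,"long_post")[0]["pixels"];r,cc=np.nonzero(m);i=r.min()+14;k=cc[r==i]
print("mask top",r.min(),"pred",proj(n,[t[0]-.008,t[1],t[2]-.127],c),"cols mid",(k.min()+k.max()+1)/2,"pred",proj(n,[[t[0],t[1],t[2]-.127]],c))
x=im[110:260,200:400,::-1];cv2.imwrite("pics/w5.png",cv2.resize(x,(800,600),interpolation=cv2.INTER_CUBIC))
goto([.5345,.1952,.2],179.1)
E
```

```text
clock: 8.67
tool_pos: [0.535, 0.1951, 0.2634]
orientation: [180.0, 0.0, 179.2]
force: [0.7, -0.5, -1.3]
opening: 0.0152
gripper_force: 30.0
[0.53500524 0.19509244 0.2634051 ] [1.79993308e+02 1.95927466e-02 1.79158536e+02]
0.83 [280.7, 196.3] [0.53404845 0.19579305 0.092     ]
mask top 202 pred [[279.77319238 199.27057746]] cols mid 281.0 pred [[279.9241822  208.50202575]]
clock 8.8167 row [ 0.0018 -0.0006  0.2114] [0.0001 0.0001 0.0001] steps 1.5206554668644297 0.005710193255288645
```

View pics/w5.png

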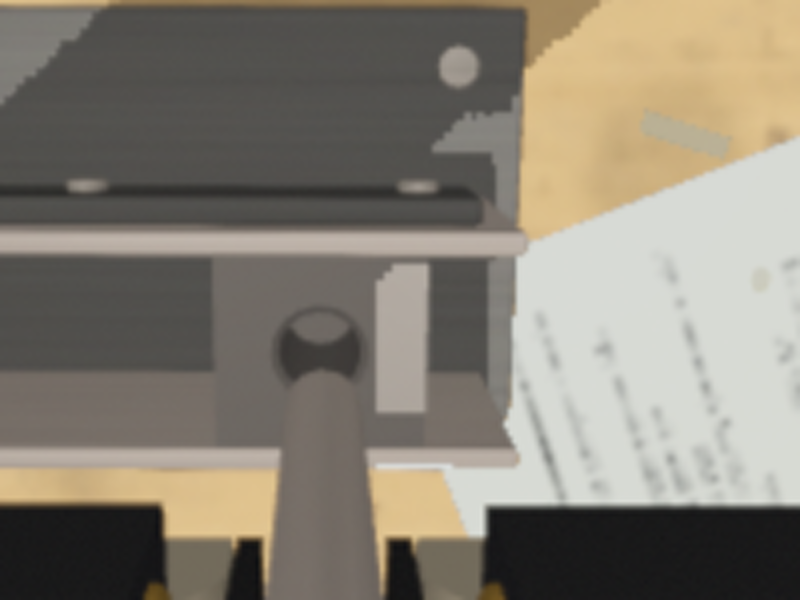

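The hole is centred at crop (319,350), i.e. px (280,197.5). The post tip at crop (323,372) sits about 2 mm further in +x than the TCP predicts. I'll compensate and lower partway, checking force.

```bash
python3 -m inch '0.0057 -0.0013 0.05 0 0 0;0.0057 -0.0013 0.09 0 0 0;0.0057 -0.0013 0.13 0 0 0;0.0057 -0.0013 0.15 0 0 0;0.0057 -0.0013 0.17 0 0 0;0.0057 -0.0013 0.19 0 0 0;0.0057 -0.0013 0.19 0 0 0'
```

```text
clock: 9.4
tool_pos: [0.5329, 0.1954, 0.2051]
orientation: [-180.0, -0.1, 179.1]
force: [-1.0, -0.2, -1.3]
opening: 0.0153
gripper_force: 30.0
```

```bash
python3 -m inch '0 0 0.04 0 0 0;0 0 0.08 0 0 0;0 0 0.11 0 0 0;0 0 0.13 0 0 0;0 0 0.14 0 0 0;0 0 0.15 0 0 0;0 0 0.155 0 0 0;0 0 0.155 0 0 0'
python3 - <<'E'
from h import *
goto([.533,.195,.158],179.1)
E
```

```text
clock: 10.07
tool_pos: [0.5333, 0.1957, 0.1596]
orientation: [-180.0, 0.0, 179.1]
force: [0.2, 0.6, -1.0]
opening: 0.0153
gripper_force: 30.0
clock 10.0667 row [ 0.0009 -0.0023  0.0053] [-0.      0.      0.0002] steps 0.04182864694263519 0.006157610220978391
```

```bash
python3 -m inch '0 0 0 0 0 0;0 0 0 0 0 0;0 0 0 0 0 0;0 0 0 0 0 0;0 0 0 0 0 0;0 0 0 0 0 0;0 0 0 0 0 0;0 0 0 0 0 0' -1;python3 -m inch '0 0 -0.1 0 0 0;0 0 -0.23 0 0 0;0 0 -0.3 0 0 0;0 0 -0.3 0 0 0'
python3 - <<'E'
from h import *
n="wrist";c=cam(n);save(n,"w6.png");l=cut_out(n,"long_post")
m=l[0]["pixels"];r,cc=np.nonzero(m);print(l[0]["p"],r.min(),r.max(),cc.min(),cc.max())
for z in (.182,.19,.2): print(z,proj(n,[[.5353,.195,z]],c), proj(n,[[.5433,.195,z]],c))
for k,z in dict(gap=.092,bolt_head=.065).items():
    for q in landmark_of(n,k)[:1]: print(k,q["p"],atz(n,q["uv"],z,c))
goto([.5329,.0355,.25],179.1)
E
```

```text
clock: 10.73
tool_pos: [0.5332, 0.1956, 0.1596]
orientation: [-180.0, -0.0, 179.1]
force: [0.4, -0.9, 0.1]
opening: 0.0628
gripper_force: 0.0
clock: 11.07
tool_pos: [0.5355, 0.1967, 0.2553]
orientation: [179.8, 0.4, 179.2]
force: [0.9, 0.4, -0.1]
opening: 0.0857
gripper_force: 0.0
0.91 188 236 268 290
0.182 [[276.84070583 226.89405546]] [[277.04744284 237.9008467 ]]
0.19 [[276.75843863 230.6299262 ]] [[276.97332558 241.99172304]]
0.2 [[276.64690743 235.69471762]] [[276.87292311 247.53340222]]
gap 0.76 [0.53122556 0.03606361 0.092     ]
bolt_head 0.65 [0.53328656 0.03311619 0.065     ]
clock 11.2667 row [-0.0089 -0.5328 -0.004 ] [-0.0002 -0.0004  0.0002] steps 3.8338505070430204 0.011340040140195172
```

View pics/w6.png

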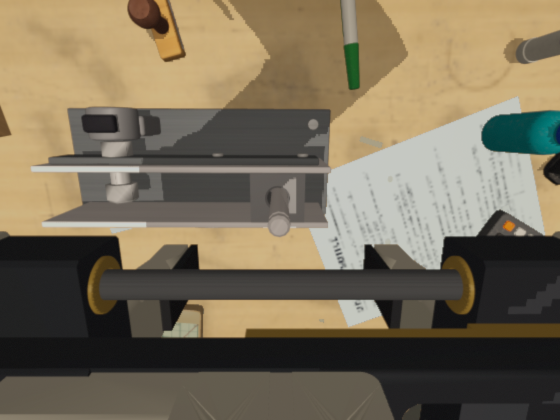

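The post stands in the socket: its top is at (278,226) and the mask's bottom row of 236 matches a top at z = 0.182, which is fully home. The bolt is at (120,190). Moving over it.

```bash
python3 -m inch '0 -0.13 0 0 0 0;-0.009 -0.26 0 0 0 0;-0.009 -0.4 0 0 0 0;-0.009 -0.533 0 0 0 0;-0.009 -0.533 0 0 0 0;-0.009 -0.533 0 0 0 0'
python3 - <<'E'
from h import *
n="wrist";c=cam(n);im=save(n,"w7f.png")
for k,z in dict(gap=.092,driver=.095,bolt_head=.065).items():
    for q in landmark_of(n,k)[:1]: print(k,q["p"],q["uv"],atz(n,q["uv"],z,c))
x=im[100:250,180:380,::-1];cv2.imwrite("pics/w7.png",cv2.resize(x,(800,600),interpolation=cv2.INTER_CUBIC))
l=cut_out(n,"bolt_head")
if l:
  r,cc=np.nonzero(l[0]["pixels"]);print(l[0]["p"],r.min(),r.max(),cc.min(),cc.max())
print(proj(n,[[.542,.0355,.0],[.542,.0205,.065],[.542,.0505,.065],[.524,.0505,.065]],c))
o=get_obs();print(o["tool_pos"],o["orientation"])
goto([.533,.0355,.13],179.1)
E
```

```text
clock: 11.77
tool_pos: [0.5328, 0.0335, 0.2485]
orientation: [-180.0, -0.1, 178.9]
force: [-0.7, 1.2, 0.5]
opening: 0.0876
gripper_force: 0.0
gap 0.81 [283.4, 201.6] [0.53338143 0.03662335 0.092     ]
driver 0.65 [283.4, 123.7] [0.46315424 0.03779051 0.095     ]
bolt_head 0.64 [282.4, 194.9] [0.5326199  0.03583376 0.065     ]
0.67 144 205 268 294
[[282.00198173 191.51670071]
 [267.55775728 204.17680955]
 [296.92158384 203.63304148]
 [296.80799572 186.24085972]]
[0.53347776 0.03669402 0.24910195] [-1.79986579e+02 -4.00212777e-02  1.79218865e+02]
clock 12.0167 row [ 0.0013 -0.0039  0.397 ] [-0.0001 -0.0002  0.0007] steps 2.8563284062140535 0.017617636265164594
```

View pics/w7.png

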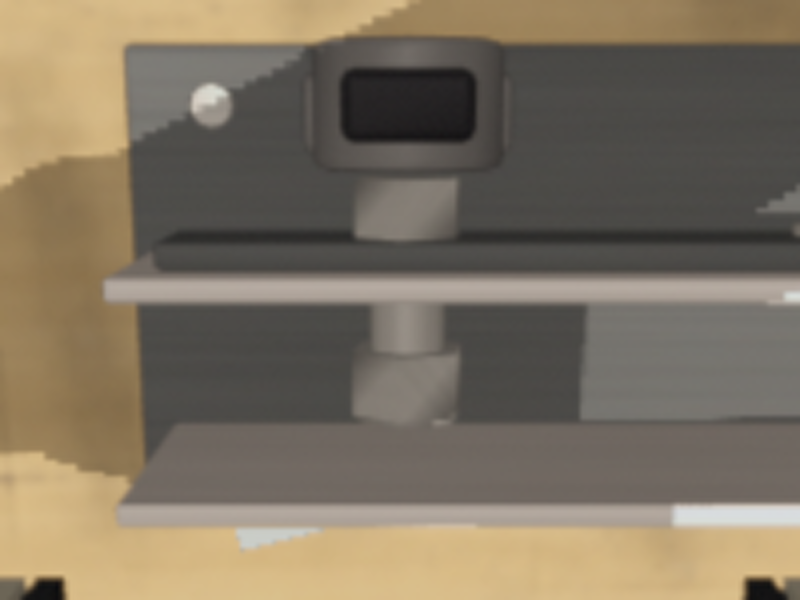

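The bolt head spans crop columns 352–460, giving px centre 281.5. It is midway between the fingers, and the plates are parallel to the closing line. Descending.

```bash
python3 -m inch '0.001 -0.002 0.13 0 0 0;0.001 -0.004 0.26 0 0 0;0.001 -0.004 0.38 0 0 0;0.001 -0.004 0.42 0 0 0;0.001 -0.004 0.46 0 0 0;0.001 -0.004 0.5 0 0 0;0.001 -0.004 0.54 0 0 0;0.001 -0.004 0.58 0 0 0;0.001 -0.004 0.605 0 0 0;0.001 -0.004 0.605 0 0 0'
```

```text
clock: 12.85
tool_pos: [0.5322, 0.035, 0.0663]
orientation: [-179.9, -0.2, 179.2]
force: [-0.5, 0.1, -0.7]
opening: 0.0876
gripper_force: 0.0
```

```bash
python3 -m inch '0 0 0 0 0 0;0 0 0 0 0 0;0 0 0 0 0 0;0 0 0 0 0 0;0 0 0 0 0 0;0 0 0 0 0 0;0 0 0 0 0 0;0 0 0 0 0 0;0 0 0 0 0 0;0 0 0 0 0 0' 1;python3 -m inch '0 0 0 0 0 0;0 0 0 0 0 0;0 0 0 0 0 0;0 0 0 0 0 0;0 0 0 0 0 0;0 0 0 0 0 0;0 0 0 0 0 0;0 0 0 0 0 0;0 0 0 0 0 0;0 0 0 0 0 0'; python3 -c "
from plant import *
for i in range(3): snapshot('top');o=get_obs();print(o['opening'],o['gripper_force'],o['force'],o['moment'],o['tool_pos'])"
```

```text
clock: 13.68
tool_pos: [0.5331, 0.0341, 0.0681]
orientation: [-180.0, -0.0, 179.1]
force: [-0.4, -2.2, -0.4]
opening: 0.0294
gripper_force: 30.0
clock: 14.52
tool_pos: [0.5331, 0.0341, 0.0681]
orientation: [-180.0, -0.0, 179.1]
force: [0.3, -5.0, 0.2]
opening: 0.0291
gripper_force: 30.0
0.029181110401184242 29.998808399832342 [ 1.63365161 -4.8228572   0.36811987] [-1.81421596 -0.47341756  0.05829779] [0.53315395 0.03414071 0.06810425]
0.029269305999904682 29.998813318743487 [ 0.88484147 -5.883255   -0.47578659] [-1.81797023 -0.47292255  0.077345  ] [0.5331245  0.03412556 0.06805459]
0.029197350805878 29.998747159770573 [ 1.59870277 -5.370799   -0.21746183] [-1.83035186 -0.43501266 -0.00634911] [0.53307821 0.03410525 0.06803221]
```

The opening of 29.2 mm means the grip is near the corners, so I'll watch whether it creeps.

```bash
for i in 1 2; do python3 -m inch '0 0 0 0 0 0;0 0 0 0 0 0;0 0 0 0 0 0;0 0 0 0 0 0;0 0 0 0 0 0;0 0 0 0 0 0;0 0 0 0 0 0;0 0 0 0 0 0;0 0 0 0 0 0;0 0 0 0 0 0' | egrep 'clock|tool_pos|^force|opening'; python3 -c "
from plant import *
import numpy as np
L=[]
for i in range(6): snapshot('wrist');o=get_obs();L.append([o['opening'],o['moment'][0],o['force'][1],o['gripper_force']])
print(np.mean(L,0))"; done
```

```text
clock: 15.5
tool_pos: [0.5331, 0.0341, 0.0681]
force: [1.4, -4.8, 1.0]
opening: 0.0288
[ 2.89355498e-02 -1.80863281e+00 -5.24262581e+00  2.99987992e+01]
clock: 16.63
tool_pos: [0.5331, 0.0341, 0.0681]
force: [0.7, -5.9, 0.5]
opening: 0.0289
[ 2.91110400e-02 -1.80837950e+00 -5.15328500e+00  2.99987941e+01]
```

Opening, moment and force held constant for 3 s. At the free 0.15 rad/s the opening would have changed by millimetres, so the head is held. Handing in.

```bash
python3 -c "
from plant import *
print(close_job())"
```

```text
the job is handed in; nothing more can be done
None
```

The job is handed in with the long post released and standing home in the socket, and the bolt head gripped near its corners at 30 N; finger opening and moment stayed steady for about 3 s beforehand, but no verdict was returned.

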